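Count to the third gap of the divider rack and push the beech sanding block home

TASK

Run a fingertip along the steel rail of the blue divider rack, starting over the first gap at the end with the red lever lock and counting the gaps, and stop at the third gap. Then push the beech sanding block over the floor into that third gap until it is fully home against the back of the rack: only slide it, do not lift it, tip it or bat it, and run the finger no farther along the rail than the third gap. Leave the other things where they are, and finish clear of everything.

Things in the scene. Friction and masses are not known exactly. Their poses are not given: they have to be found in the camera images.
- rack: Blue plastic divider rack, fixed to the floor. 106 mm deep (its x), 378 mm long (y), 50 mm tall. Seven 6 mm dividers make six gaps, each 56 mm wide, centred at y = -155, -93, -31, +31, +93, +155 mm, open at the top and at the front (-x, towards the robot). Which is the third depends on the lever lock's end; that gap is always empty, as are some others. Origin: centre of the underside; z up.
- rack_lip (a point): Middle of the front edge of the rack's floor lip, at x = -67 mm, y = 0 of the rack, on the marble. The lip is bevelled: it rises from the marble to the gaps' floor, 2 mm up, at x = -53 mm, where the dividers' rounded front edges are, so a thing pushed from the marble slides up by itself. Axes as the rack's.
- rack_back (a point): Middle of the inner face of the rack's back wall, at x = +47 mm, y = 0 of the rack, 25 mm up: the stop at the end of every gap, 100 mm behind the dividers' front edges. Axes as the rack's.
- rail: Bare steel rod, 10 mm thick, 378 mm long, level and rigid, along the rack's y over the mouths of the gaps, resting on the dividers near their front edges. Origin: middle of its axis, at x = -46 mm, y = 0, z = 56 mm of the rack, axes as the rack's; its top is 61 mm, its underside 51 mm above the marble. The sanding block passes below it.
- lever_lock: Red lever, 84 mm long, on a grey block, 17 mm wide, 60 mm tall, fixed to the end of the rack where the counting starts: its +y or its -y end, from run to run. The lever points to the rack's +x. Origin: on the marble, at x = -46 mm, y = +198 or -198 mm of the rack, axes as the rack's. Along y the first, second and third gaps are centred 43, 105 and 167 mm from it.
- end_catch: Plain grey catch block, 16 mm wide, 52 mm tall, fixed to the other end of the rack. Origin: on the marble, at x = -46 mm and y = 198 mm from the rack's origin on the side without the lever lock.
- beech_block: Sanding block to push in: pale beech with a thin cork sole, 110 mm long (its x), 44 wide (y), 30 tall (z), about 0.11 kg. Lies flat and loose on the marble in front of the rack, an end roughly towards it, usually out of line with the third gap. Either end may go first. Fully home it touches the back wall and stands 10 mm out of the gap's mouth. Origin: centre of its underside.
- cork_block: Bystander: brown cork sanding block, 105 x 46 x 30 mm, loose in one of the outer gaps of the rack. Origin: centre of its underside.
- bumper_tube: Bystander: clear tube of white silicone wall bumpers with square white end caps, 104 x 38 x 38 mm, loose in one of the outer gaps of the rack. Origin: centre of its underside.
- hammer: Bystander: hammer with a wooden handle and steel head, 300 mm long (its x), lying on the marble to the right of the rack. Origin: about the middle of its underside.
- nail_tray: Bystander: clear plastic nail tray, 130 x 180 x 35 mm, with nails, on the marble to the left of the rack. Origin: centre of its underside.
- hook_a: Bystander: chrome wall hook standing on its round plate (42 mm across, 48 mm tall), to the left in front of the rack. Origin: centre of its underside.
- hook_b: Bystander: chrome wall hook like hook_a, to the right in front of the rack. Origin: centre of its underside.
- hook_c: Bystander: chrome wall hook like hook_a, to the left, between hook_a and the nail tray. Origin: centre of its underside.
Things that resemble listed ones, but are neither listed nor needed, are in the scene too. Of the things that look like the lever_lock, the larger one is meant.

How it is judged:
On the way, in this order (a step that is already met when the one before it is completed fails the run):
1. a fingertip touches the rail over the first gap from the lever lock (contact force between the fingers and rail above 0.3 N and horizontal distance between the grasp point and lever_lock between 0.018 and 0.063 m), for 0.05 s.
2. it touches the rail over the divider between the first and second gaps (contact force between the fingers and rail above 0.3 N and horizontal distance between the grasp point and lever_lock between 0.065 and 0.085 m), for 0.02 s.
3. it touches the rail over the second gap (contact force between the fingers and rail above 0.3 N and horizontal distance between the grasp point and lever_lock between 0.087 and 0.123 m), for 0.05 s.
4. it touches the rail over the divider between the second and third gaps (contact force between the fingers and rail above 0.3 N and horizontal distance between the grasp point and lever_lock between 0.126 and 0.146 m), for 0.02 s.
5. it touches the rail over the third gap (contact force between the fingers and rail above 0.3 N and horizontal distance between the grasp point and lever_lock between 0.148 and 0.192 m), for 0.05 s.
6. the beech block is pushed fully home in the third gap (x of beech_block in the frame of rack above -0.014 m and horizontal distance between beech_block and lever_lock between 0.158 and 0.184 m and angle between the x axis of beech_block and the x axis of rack, either way round below 0.15 rad and angle between beech_block's own z axis and vertical below 0.06 rad and height (world z) of beech_block below 0.006 m), for 0.1 s.
At the end, for the whole second after the job is handed in: The beech block lies flat and at rest in the third gap from the lever lock, within 6 mm of touching the back wall (gaps and block leave 6 mm of play on either side), on the rack's floor (all of step 6 and linear speed of beech_block below 0.01 m/s).
It fails at once if the beech block was lifted (height (world z) of beech_block above 0.015 m).
It fails at once if the beech block was tipped (angle between beech_block's own z axis and vertical above 0.35 rad).
It fails at once if the beech block was batted (faster than 0.6 m/s) (linear speed of beech_block above 0.6 m/s).
It fails at once if the fingertip ran on along the rail past the third gap, or came down on its far part (contact force between the fingers and rail above 0.5 N and horizontal distance between the grasp point and lever_lock above 0.212 m).
It fails at once if a bystander was disturbed (moved more than 20 mm) (distance of any of cork_block, bumper_tube, hammer, nail_tray, hook_a, hook_b, hook_c from where it was at the start of the episode above 0.02 m).
It also fails if it takes over 69 s, if anything falls off the work surface, if the arm or the gripper's body presses on something with over 40 N, if the wrist force passes 120 N, or if a joint passes its speed limit or range.

ROBOT

A 6-joint arm with a two-finger parallel gripper is mounted at the origin on the work surface. World frame = base frame: x ahead of the robot, y to its left, z up, the work surface at z = 0. Lengths are in m, angles in rad, forces in N, time in s.
With the tool pointing down it reaches from about 0.375 to 0.975 m from the base axis. Payload 3.8 kg.
Tool frame: the origin (TCP) lies midway between the tips of the shut fingers; the grasp point (between the pads) lies 19 mm behind it; z points along the fingers, y is the line along which they close (so a half turn about z gives the same grasp; the last joint's range is limited). The gripper opens to 88 mm and grips with 3 to 60 N. Pads are 18 mm wide; open, the fingers measure 123 mm over their backs; the gripper's body (75 mm by 187 mm) begins 45 mm behind the grasp point.
Start: joints at [-1.324, 0.264, 1.604, -0, 1.274, -0.037], TCP at [0.189, -0.648, 0.239] pointing down, gripper open.
Joint ranges: [-2.63, 2.63], [-0.94, 2.18], [0.31, 2.57], [-1.31, 4.45], [0, 2.66], [-2.55, 2.55]. Speed limits (rad/s): [2.57, 2.57, 3.14, 3.14, 3.14, 3.14].

INTERFACE

Orientations are given as a rotation vector (axis times angle).
In Python, from cell import manip, inverse_kinematics, cams, order gives the robot as it stands. Calls block until the motion is done:
- manip.move_pose(position, orientation): joint-space move of the TCP to a pose.
- manip.move_linear(position, rate=0.15, rot=None): straight line of the TCP; rot=None keeps the orientation; rate is the mean speed in m/s.
- manip.set_joints(angles): joint-space move.
- manip.set_gripper(opening, force=None): finger opening in m; force is the grip in N (None keeps the last); returns when the fingers have stopped.
- manip.dwell(seconds).
- inverse_kinematics(position, orientation): joint angles nearest the present ones, or None.
- manip.state(): the state.
- cams.capture(name): name is "scene" or "top" or "wrist"; returns a dict with "image" (384x512x3 uint8, blue, green, red), "z_map" (384x512 float32, m along the optical axis (not along the pixel's ray), 0 where there is no reading), "intrinsics" (3x3 intrinsics, pixels), "position" and "orientation" of the camera in the world; the wrist camera has in their place "T_tool_cam" (4x4, takes a point from camera to tool coordinates, whose origin is the TCP and whose axes are the flange's). Camera axes: x right, y down, z forward; pixel columns grow to the right and rows downward; lengths in m; the calibration is good to about 2 mm. The wrist camera is an equidistant fisheye: a pixel r from the principal point sees the ray r / f radians off the axis. A picture is of the moment at which its call begins: read the wrist's pose just before it.
A pose or a line that the arm cannot do raises manip.IKError and nothing moves.
- order.close_job(): hands the job in; it is judged then, once.
The state is a dict: "clock": time; "joint_pos": joint angles; "joint_velocities": joint speeds; "tau": joint torques, N m; "tool_pos": TCP position; "tcp_rot": TCP orientation; "contact_force": force on the tool from outside, world axes, zero at the start; "moment": the same for the moment, N m; "gripper_width": finger opening in m; "grasp_force": force on a finger pad.
Only numpy, scipy, OpenCV 4.12 (cv2) and the standard library are available. Lean on these libraries where they do the work, as an engineer would, in place of code of your own. Each camera call takes 0.05 s, during which the arm holds its last target. There are 200 camera calls.

## Working session

There is one attempt and no reset: what is moved stays moved. The work goes in short steps, each a Python script; the robot and the scene stay as the last script left them, time stands still between calls to the robot, and variables do not carry over. Pictures are saved under pics/ and viewed, at most 10 in all, crops included, and the job is handed in when it is done.

```bash
mkdir -p pics; python3 - <<'E'
from cell import manip,cams
import cv2,numpy as np
for n in("scene","top"):
    c=cams.capture(n); cv2.imwrite(f"pics/{n}0.png",c["image"]); np.savez(f"{n}0.npz",**c)
    print(n,c["intrinsics"].tolist(),c["position"],c["orientation"],(c["z_map"]>0).mean())
s=manip.state();print(s["clock"],s["tool_pos"],s["tcp_rot"],s["contact_force"],s["gripper_width"])
E
```

```text
scene [[499.92170567589403, 0.0, 250.41029345498455], [0.0, 499.92170567589403, 187.0513317766685], [0.0, 0.0, 1.0]] [1.63561669 0.01124144 1.32797969] [-1.83697689 -1.79949529  0.67124243] 0.9958648681640625
top [[452.48991544538893, 0.0, 256.37264562680326], [0.0, 452.48991544538893, 190.4526524161561], [0.0, 0.0, 1.0]] [4.08650958e-01 7.29633582e-04 1.28921376e+00] [-2.13963182  2.17439294 -0.12183627] 0.9959920247395834
0.1 [ 0.18882878 -0.64740699  0.23754612] [-3.10809121e+00 -4.44012207e-01  3.88898114e-04] [-0.31540687 -0.23574984 -0.10986138] 0.08816143788747727
```

View pics/top0.png

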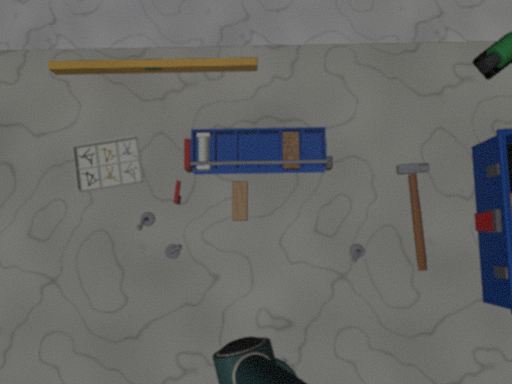

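View pics/scene0.png

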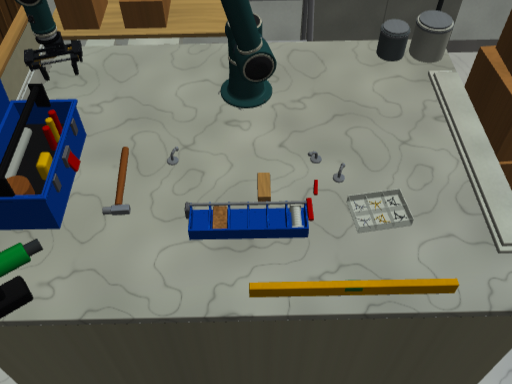

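The top view (image up is +x, left is +y) shows the rack around pixel (258,150). The large red lever is at its left (+y) end at (187,155), and a small red decoy is at (178,192). The bumper tube is in gap 1 at (203,150), the cork block at (291,150), and the beech block at (240,200), a little off the third gap. The scene view agrees.

```bash
cat > h.py <<'E'
import numpy as np,cv2
from scipy.spatial.transform import Rotation as R
def load(n): return dict(np.load(n+".npz"))
def cloud(c):
    v,u=np.mgrid[:384,:512]; K=c["intrinsics"]; z=c["z_map"]
    p=np.stack([(u-K[0,2])/K[0,0]*z,(v-K[1,2])/K[1,1]*z,z],-1)
    return p@R.from_rotvec(c["orientation"]).as_matrix().T+c["position"]
def ray(c,uv,h):
    K=c["intrinsics"]; uv=np.atleast_2d(uv).astype(float)
    d=np.c_[(uv[:,0]-K[0,2])/K[0,0],(uv[:,1]-K[1,2])/K[1,1],np.ones(len(uv))]@R.from_rotvec(c["orientation"]).as_matrix().T
    p=c["position"]; return (p+d*((h-p[2])/d[:,2])[:,None])
def rect(p): 
    (cx,cy),(w,h),a=cv2.minAreaRect((p[:,:2]*1000).astype(np.float32)); return round(cx,1),round(cy,1),round(w,1),round(h,1),round(a,2)
def measure(c,tag):
    P=cloud(c); hsv=cv2.cvtColor(c["image"],cv2.COLOR_BGR2HSV).astype(int); H,S,V=hsv[...,0],hsv[...,1],hsv[...,2]
    near=(abs(P[...,0]-.5)<.25)&(abs(P[...,1])<.3)
    print(tag,"floor",np.median(P[...,2][near]))
    blue=near&(H>105)&(H<130)&(S>120)&(P[...,2]>.04)
    print(" blue top",rect(P[blue]),blue.sum(), np.percentile(P[blue][:,2],[5,50,95]).round(4))
    red=near&((H<8)|(H>172))&(S>140)
    n,l,st,ce=cv2.connectedComponentsWithStats(red.astype(np.uint8))
    for i in range(1,n):
        if st[i,4]>15: q=P[l==i]; print(" red",st[i,4],rect(q),q[:,2].max().round(3))
    wood=near&(H>8)&(H<25)&(S>50)&(P[...,2]>.018)
    n,l,st,ce=cv2.connectedComponentsWithStats(wood.astype(np.uint8))
    for i in range(1,n):
        if st[i,4]>80:
            cn=cv2.findContours((l==i).astype(np.uint8),0,1)[0][0].reshape(-1,2)
            q=P[l==i]; print(" wood",st[i,4],"cloud",rect(q),"ray",rect(ray(c,cn,.03)),np.median(q[:,2]).round(4))
    grey=near&(S<90)&(P[...,2]>.052)&(P[...,2]<.07)
    if grey.any(): 
        q=P[grey]; print(" rail",rect(q),grey.sum(),np.percentile(q[:,2],[5,50,95]).round(4))
E
python3 - <<'E'
from h import *
for n in("top0","scene0"): measure(load(n),n)
E
```

```text
top0 floor 0.001219771665517122
 blue top (571.0, 1.4, 374.8, 324.8, 89.92) 815 [0.0422 0.05   1.2892]
 red 128 (659.5, 197.7, 81.6, 12.2, 0.67) 0.066
 red 56 (557.0, 228.3, 8.9, 56.2, 85.46) 0.048
 wood 417 cloud (564.6, -63.5, 55.9, 332.7, 77.15) ray (686.2, -91.3, 42.5, 78.2, 88.7) 0.0328
 wood 587 cloud (495.4, 48.8, 189.1, 59.8, 11.44) ray (532.2, 55.0, 42.1, 109.7, 89.47) 0.0305
 rail (631.4, -76.6, 562.7, 274.7, 59.85) 556 [0.0539 0.0602 0.065 ]
scene0 floor 0.0017847840616795896
 blue top (686.3, -0.6, 106.1, 379.4, 0.68) 776 [0.0415 0.0492 0.0555]
 red 58 (559.5, 227.9, 10.9, 63.1, 84.32) 0.053
 red 115 (660.0, 197.6, 90.7, 17.1, 0.27) 0.07
 wood 343 cloud (534.8, 55.0, 117.0, 43.5, 1.1) ray (539.8, 54.9, 121.3, 43.6, 1.04) 0.0297
 wood 317 cloud (665.1, -91.3, 91.4, 44.2, 2.04) ray (661.7, -92.5, 90.6, 42.8, 0.92) 0.0325
 rail (642.4, 5.0, 412.7, 70.6, 82.33) 360 [0.0534 0.0595 0.0645]
```

```bash
python3 - <<'E'
from h import *
for n in("top0","scene0"):
    c=load(n);P=cloud(c);hsv=cv2.cvtColor(c["image"],cv2.COLOR_BGR2HSV);H,S=hsv[...,0],hsv[...,1]
    near=(abs(P[...,0]-.67)<.09)&(abs(P[...,1])<.215)
    m=near&(H>105)&(H<130)&(S>120)&(P[...,2]>.042)&(P[...,2]<.055)
    print(n,"blue",rect(P[m]))
    for S0 in(60,90):
        m=near&(S<S0)&(P[...,2]>.053)&(P[...,2]<.064)&(abs(P[...,0]-.64)<.02)&(abs(P[...,1])<.18)
        v,u=np.nonzero(m); q=ray(c,np.c_[u,v],.059)
        k=np.polyfit(q[:,1],q[:,0],1); print(" rail x at y=0 %.4f, yaw deg %.2f"%(k[1],-np.degrees(np.arctan(k[0]))),m.sum())
    # gap walls: row profile of blue in 3rd gap region
    b=near&(H>105)&(H<130)&(S>120)&(P[...,2]>.035)&(P[...,2]<.056)&(abs(P[...,0]-.68)<.02)
    v,u=np.nonzero(b); q=ray(c,np.c_[u,v],.05)
    h,e=np.histogram(q[:,1],bins=np.arange(-.2,.2,.004)); print([(int(e[i]*1000)+2,int(h[i])) for i in range(len(h)) if h[i]>3])
E
```

```text
top0 blue (680.4, 1.3, 374.8, 106.1, 89.91)
 rail x at y=0 0.6349, yaw deg -0.07 365
 rail x at y=0 0.6349, yaw deg -0.07 411
[(-182, 18), (-125, 15), (-121, 15), (-117, 5), (-61, 28), (-1, 14), (2, 15), (58, 14), (62, 14), (66, 15), (122, 25), (126, 14), (182, 10), (186, 28)]
scene0 blue (686.0, -0.4, 105.6, 379.0, 0.68)
 rail x at y=0 0.6359, yaw deg -0.21 282
 rail x at y=0 0.6360, yaw deg -0.13 298
[(-190, 4), (-186, 13), (-182, 9), (-125, 9), (-121, 13), (-61, 20), (-1, 7), (2, 11), (62, 13), (66, 5), (122, 13), (126, 8), (182, 10), (186, 10)]
```

```bash
cat >> h.py <<'E'
DOWN=R.from_euler("x",np.pi).as_rotvec()
E
python3 - <<'E'
from h import *
from cell import manip
s=lambda:manip.state()
manip.set_gripper(0,force=10)
manip.move_pose([.636,.156,.13],DOWN); manip.move_linear([.636,.156,.072],rate=.1); manip.dwell(.2)
f0=s()["contact_force"][2]; z=.072; print("f0",f0,s()["tool_pos"],s()["gripper_width"],s()["clock"])
while z>.053:
    z-=.001; manip.move_linear([.636,.156,z],rate=.02); f=s()["contact_force"][2]-f0
    if f>2: break
print("contact",z,f,s()["tool_pos"])
manip.dwell(.2); log=[]
for y in np.arange(.156,.0305,-.003):
    f=s()["contact_force"][2]-f0; z-=np.clip((3-f)*.0002,-.0005,.0005); z=max(z,.053)
    manip.move_linear([.636,y,z],rate=.03); t=s(); log.append((round(t["tool_pos"][1],3),round(t["contact_force"][2]-f0,1)))
manip.dwell(.2); print(log)
manip.move_linear([.636,.033,.11],rate=.1); print(s()["tool_pos"],s()["clock"])
E
```

```text
f0 0.21546166060982191 [0.63682989 0.15620742 0.07311195] 0.0003252676236994692 5.575
contact 0.060999999999999985 2.5665472930841613 [0.63619737 0.15606234 0.06137323]
[(np.float64(0.156), np.float64(4.3)), (np.float64(0.153), np.float64(4.0)), (np.float64(0.15), np.float64(1.8)), (np.float64(0.147), np.float64(2.9)), (np.float64(0.144), np.float64(2.8)), (np.float64(0.141), np.float64(2.8)), (np.float64(0.138), np.float64(3.2)), (np.float64(0.135), np.float64(4.6)), (np.float64(0.131), np.float64(3.3)), (np.float64(0.129), np.float64(2.7)), (np.float64(0.126), np.float64(3.7)), (np.float64(0.122), np.float64(1.6)), (np.float64(0.12), np.float64(2.3)), (np.float64(0.117), np.float64(1.8)), (np.float64(0.114), np.float64(3.4)), (np.float64(0.111), np.float64(3.0)), (np.float64(0.108), np.float64(5.4)), (np.float64(0.104), np.float64(2.9)), (np.float64(0.102), np.float64(3.6)), (np.float64(0.099), np.float64(2.4)), (np.float64(0.096), np.float64(2.7)), (np.float64(0.093), np.float64(2.3)), (np.float64(0.09), np.float64(2.6)), (np.float64(0.087), np.float64(2.2)), (np.float64(0.084), np.float64(3.2)), (np.float64(0.081), np.float64(3.9)), (np.float64(0.078), np.float64(3.7)), (np.float64(0.075), np.float64(3.1)), (np.float64(0.072), np.float64(3.1)), (np.float64(0.069), np.float64(1.4)), (np.float64(0.066), np.float64(4.1)), (np.float64(0.063), np.float64(2.6)), (np.float64(0.06), np.float64(2.6)), (np.float64(0.057), np.float64(4.2)), (np.float64(0.054), np.float64(3.1)), (np.float64(0.051), np.float64(3.5)), (np.float64(0.048), np.float64(2.9)), (np.float64(0.045), np.float64(0.8)), (np.float64(0.042), np.float64(2.8)), (np.float64(0.039), np.float64(3.5)), (np.float64(0.036), np.float64(3.1)), (np.float64(0.033), np.float64(3.7))]
[0.63576497 0.03292248 0.10993195] 19.8667
```

```bash
python3 - <<'E'
from h import *
from cell import manip,cams
s=manip.state
manip.move_linear([.528,.055,.11],rate=.15); manip.set_gripper(.085)
manip.move_linear([.528,.055,.009],rate=.08); print(s()["tool_pos"],s()["contact_force"])
manip.set_gripper(.052); manip.set_gripper(.040,force=3); print(s()["gripper_width"],s()["grasp_force"])
manip.move_linear([.528,.0315,.009],rate=.04); manip.dwell(.2); print(s()["gripper_width"],s()["tool_pos"])
manip.set_gripper(.07); manip.dwell(.1)
manip.move_linear([.528,.0315,.11],rate=.12)
manip.set_gripper(0,force=10); manip.move_linear([.43,.0315,.11],rate=.15)
c=cams.capture("top"); cv2.imwrite("pics/top1.png",c["image"][100:300,100:450]); np.savez("top1.npz",**c); measure(c,"top"); measure(cams.capture("scene"),"scene")
print(s()["clock"])
E
```

```text
[0.52866138 0.05503659 0.00964576] [-0.58330822  0.68098077  0.52264299]
0.044246704238699475 2.995710108516505
0.04444253353637648 [0.52798769 0.03158608 0.00898385]
top floor 0.0023757859242480306
 blue top (497.3, 2.2, 374.4, 471.4, 89.76) 798 [0.0431 0.0498 0.0575]
 red 128 (659.8, 197.5, 12.3, 80.9, 89.84) 0.066
 red 54 (557.1, 228.3, 7.9, 56.3, 84.55) 0.047
 wood 421 cloud (564.8, -63.8, 56.3, 333.3, 77.15) ray (686.2, -91.3, 42.5, 78.2, 88.7) 0.0328
 wood 462 cloud (497.6, 28.3, 180.9, 44.7, 3.33) ray (544.3, 31.2, 39.3, 84.5, 89.12) 0.0308
 rail (677.1, 2.7, 113.9, 407.7, 0.36) 562 [0.0536 0.06   0.0645]
scene floor 0.0030947878512918026
 blue top (603.3, -0.9, 271.5, 378.7, 0.51) 768 [0.0416 0.049  0.0558]
 red 57 (560.8, 227.9, 10.9, 65.8, 84.23) 0.05
 red 116 (663.6, 197.6, 86.6, 17.0, 0.34) 0.069
 wood 337 cloud (534.7, 31.4, 116.4, 42.8, 1.18) ray (537.3, 31.3, 117.6, 42.8, 1.1) 0.0299
 wood 316 cloud (666.5, -91.4, 90.6, 44.2, 1.21) ray (661.7, -92.5, 90.6, 42.8, 0.92) 0.0326
 rail (543.7, -25.9, 486.9, 295.4, 86.54) 356 [0.0535 0.0596 0.0652]
28.9417
```

View pics/top1.png

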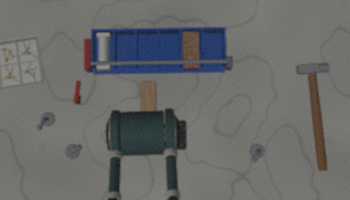

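The block is in line with the third gap, at crop pixel (148,97) with the gap mouth above it. Now I'll push.

```bash
python3 - <<'E'
from h import *
from cell import manip,cams
s=manip.state; y=.0315; z=.013
manip.move_linear([.43,y,z],rate=.12); manip.dwell(.2); f0=s()["contact_force"][0]; log=[]
x=.43
while x<.622:
    x+=.008 if x<.597 else .0015
    manip.move_linear([x,y,z],rate=.06 if x<.597 else .03); t=s(); f=f0-t["contact_force"][0]; log.append((round(x,4),round(float(f),1)))
    if f>(8 if x>.59 else 15): break
print(log,s()["tool_pos"]); manip.dwell(.3)
manip.move_linear([x-.03,y,z],rate=.08); manip.move_linear([x-.03,y,.15],rate=.15); manip.move_linear([.45,-.2,.2],rate=.25)
c=cams.capture("top"); cv2.imwrite("pics/top2.png",cv2.resize(c["image"][100:250,120:400],None,fx=2.5,fy=2.5)); np.savez("top2.npz",**c); measure(c,"top"); measure(cams.capture("scene"),"scene")
print(s()["clock"])
E
```

```text
[(0.438, 0.1), (0.446, 0.3), (0.454, 0.6), (0.462, 0.3), (0.47, 0.2), (0.478, 0.0), (0.486, 0.4), (0.494, 0.2), (0.502, 0.1), (0.51, 0.9), (0.518, 0.1), (0.526, 0.2), (0.534, -1.0), (0.542, 0.3), (0.55, 0.3), (0.558, -0.3), (0.566, -0.3), (0.574, 0.1), (0.582, 1.4), (0.59, 0.7), (0.598, 0.9), (0.5995, 0.4), (0.601, 0.3), (0.6025, 0.4), (0.604, -0.4), (0.6055, 0.4), (0.607, 0.5), (0.6085, 5.2), (0.61, 9.0)] [0.60732868 0.03150031 0.01284387]
top floor 0.0029216736440709212
 blue top (570.8, 1.8, 374.4, 324.2, 89.73) 776 [0.0421 0.0497 0.0557]
 red 128 (660.2, 197.7, 12.3, 79.8, 89.78) 0.066
 red 53 (557.3, 228.5, 7.4, 56.4, 84.29) 0.051
 wood 414 cloud (686.4, 31.9, 40.0, 83.4, 89.41) ray (686.9, 32.1, 39.9, 81.0, 89.14) 0.0326
 wood 424 cloud (564.8, -63.7, 56.1, 333.1, 77.15) ray (686.2, -91.3, 42.5, 78.2, 88.7) 0.0326
 wood 87 cloud (626.4, 31.3, 17.0, 36.7, 0.07) ray (626.4, 31.4, 36.7, 17.2, 89.03) 0.0322
 rail (680.1, 2.9, 408.9, 111.1, 88.99) 559 [0.054 0.06  0.065]
scene floor 0.003051379646227592
 blue top (686.0, -0.2, 106.8, 379.4, 0.87) 760 [0.0416 0.0492 0.0551]
 red 57 (559.2, 228.0, 11.0, 62.0, 84.22) 0.053
 red 116 (662.6, 197.9, 86.0, 16.6, 0.15) 0.067
 wood 315 cloud (665.4, -91.4, 94.4, 43.9, 1.63) ray (661.7, -92.5, 90.6, 42.8, 0.92) 0.0327
 wood 305 cloud (666.2, 30.8, 41.9, 94.6, 89.1) ray (662.7, 30.9, 41.9, 93.2, 89.07) 0.0326
 rail (606.1, -65.3, 565.0, 216.1, 59.41) 357 [0.053  0.06   0.0655]
41.4083
```

View pics/top2.png

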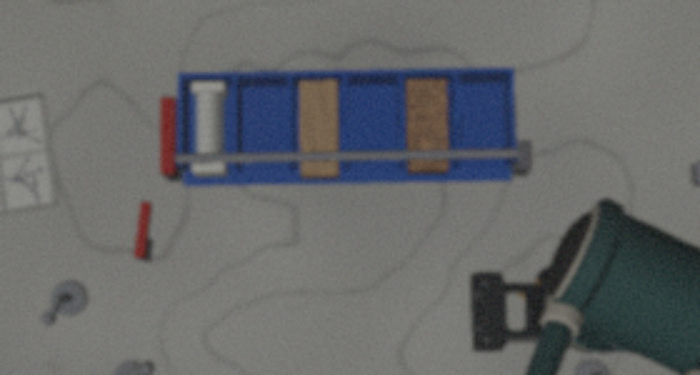

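The beech block sits straight in the third gap with its back end at the wall (pixel (318,128)). The force stop agrees, and the bystanders have not moved.

```bash
python3 -c "
from cell import order;print(order.close_job())"
```

```text
the job is handed in; nothing more can be done
None
```

I ran the fingertip along the rail from the first gap to the third, then slid the beech block into the third gap until it stopped against the back wall. The arm is clear, no bystander was seen to move, and the job is handed in, though it returned no verdict.

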